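# Check a reamed bore with a go/no-go plug gauge

## Robot

A 6-joint arm with a two-finger parallel gripper is mounted at the origin on the work surface. World frame = base frame: x ahead of the robot, y to its left, z up, the work surface at z = 0. Lengths are in mm, angles in rad, forces in N, time in s.
With the tool pointing down it reaches from about 350 to 875 mm from the base axis. Payload 4.2 kg.
Tool frame: the origin (TCP) lies at the very end of the fingers, on their centre line; the grasp point (between the pads) lies arm.grip_point_offset behind it (arm.grip_point_offset is the distance from the TCP to the grasp point, in mm); z points along the fingers, y is the line along which they close (so a half turn about z gives the same grasp; the last joint's range is limited). The gripper opens to 85 mm and grips with 20 to 120 N. Pads are 22 mm wide; open, the fingers measure 114 mm over their backs; the gripper's body (76 mm by 85 mm) begins 54 mm behind the grasp point. The pads swing forward as they close: fully open they stand 13 mm farther back than shut.
Start: joints at [-1.086, 0.385, 0.008, 0, -1.194, -0.259], TCP at [139.946, -609.109, 231.312] pointing down, gripper open.
Joint ranges: [-3.14, 3.14], [-1.21, 2.06], [-1.07, 1.41], [-3.16, 2.05], [-2.99, -0.16], [-3.1, 3.1]. Speed limits (rad/s): [2.79, 2.79, 3.14, 3.14, 3.14, 3.14].

## Interface

Orientations are given as a unit quaternion [x, y, z, w].
In Python, from bench import arm, cams, ticket gives the robot as it stands.
- The arm moves only by the tool servo_tool, never from a script. Its argument "commands" is a list that holds one entry, the list of rows, each a list of 7 numbers: the closure in counts, from 0 (fully open) to 255 (shut), then the shift along the tool's x, y, z in m, then the turn, a rotation vector about the tool's x, y, z in degrees. In form: [[[grip, x, y, z, ax, ay, az], ...]]. A call has 1 to 10 rows; each row shifts and turns the commanded pose from where the row before left it, along the tool's axes as they then stand; what a row does not reach is not made up. A row lasts 1/12 s, in which the tool goes at most 41.7 mm and 7.16 degrees, less where a joint would pass 70% of its speed; a pose out of reach is approached as far as the arm can. A call with a gripper value outside its range is refused whole. The fingers move at their own pace and stop on an object; the grip force is fixed at half the most. Time passes only in rows, so rows that do not move let the fingers close. It gives the time, the measured TCP pose, the force, the opening and the grip force at its end, in the units of the state.
- arm.read_state(): the state, without advancing time (a new reading comes with each control period).
- cams.get_image(name): name is "side" or "top" or "wrist"; returns a dict with "frame" (400x640x3 uint8, blue, green, red), "K" (3x3 intrinsics, pixels), "T" (4x4, takes a point from camera to world coordinates). Camera axes: x right, y up, looking along -z (the intrinsics and any distortion apply to the point x, -y, -z); pixel columns grow to the right and rows downward; lengths in mm; the calibration is good to about 2 mm. The wrist camera is an equidistant fisheye: a pixel r from the principal point sees the ray r / f radians off the axis. A picture is of the moment at which its call begins. There is no depth.
- ticket.job_done(): hands the job in; it is judged then, once.
The state is a dict: "clock": time; "joints": joint angles; "joint_vel": joint speeds; "joint_efforts": joint torques, N m; "position": TCP position; "ee_rot": TCP orientation; "contact_force": force on the tool from outside, world axes, zero at the start; "wrist_torque": the same for the moment, N m; "gripper_width": finger opening in mm; "grasp_force": force on a finger pad.
Only numpy, scipy, OpenCV 4.12 (cv2) and the standard library are available. Lean on these libraries where they do the work, as an engineer would, in place of code of your own. Each camera call takes 0.05 s, during which the arm holds its last target. There are 200 camera calls.

## Task

Check the bore of the metal bracket with the double-ended plug gauge: slide the go end (the longer, thinner one) fully home until its collar meets the bracket, and draw it out again. Then bring the no-go end (the shorter, thicker one) squarely and centrally against a mouth of the same bore, from either side, and keep it gently pressed there for a good half second to confirm that it will not enter. Finally lay the gauge back in its wooden saddle stand, either way round, and let go; leave the other things on the bench alone.

Things in the scene. Friction and masses are not known exactly. Their poses are not given: they have to be found in the camera images.
- gauge: Loose plug gauge, 168 mm long, 0.4 kg, lying level. Origin at the handle's middle, on the axis; x points to the go end. Aluminium hex handle (x -45 to 45 mm), 28 mm across flats; in the stand two flats face +-y, so grip it from above across y. A 38 mm steel collar, 6 mm thick, closes each end of the handle (outer faces at x = +-51 mm).
- go_tip (a point): Centre of the go end's outer face (gauge x = 95 mm). Go end: steel, 26 mm in diameter, from gauge x = 51 to 95 mm, nose chamfered 2.5 mm.
- go_seat (a point): Point on the gauge axis inside the go end, 18 mm beyond the collar's face (gauge x = 69 mm); it lies at the bore's centre when the go end is fully home from either side.
- nogo_face (a point): Centre of the no-go end's flat outer face (gauge x = -73 mm). No-go end: steel, 31 mm in diameter, from gauge x = -51 to -73 mm, no chamfer.
- bracket: Fixed bracket: upright aluminium block 80 mm wide (x), 36 mm thick (y), top 102 mm above the bench, on a dark steel foot 130 x 80 x 12 mm with four bolt heads 5 mm high. Origin under its centre, on the bench. A level bore goes right through the block along its y axis, 65 mm above the bench, open at both faces.
- bore_centre (a point): Middle of the bore, on its axis, 65 mm above the bench; same axes as the bracket (the bore runs along y). Bore diameter 27.5 mm: it takes the 26 mm go end and refuses the 31 mm no-go end.
- mouth_a (a point): Centre of the bore's mouth on the bracket's +y face (18 mm from the bore's centre).
- mouth_b (a point): Centre of the bore's mouth on the bracket's -y face (18 mm from the bore's centre).
- stand: Fixed wooden stand: base 120 x 70 x 12 mm, origin under its centre; two V saddles 8 mm thick at x = +-33 mm (58 mm free between them) cradle the gauge's hex handle between its collars (8 mm end play each way). The gauge lies along the stand's x axis. The saddles' tips stand 62 mm above the bench.
- saddle (a point): Where the gauge's origin rests in the stand: 55 mm above the bench over the stand's centre.
- lattice: Bystander: ball-and-stick crystal model, black balls on steel rods, 112 x 112 x 67 mm, origin under its centre.
- spray: Bystander: blue spray bottle with a white trigger head, 66 mm across, 195 mm high, origin under its centre.
- pens: Bystander: clear cup of pens, 84 mm across, 150 mm high, origin under its centre.
Things that resemble listed ones, but are neither listed nor needed, are in the scene too. What is meant by the gauge is not orange, and is the smaller of those in its own colour.

How it is judged:
By the outcome, as a careful person would: the job done as asked, in the order asked, and still so for the second after the job is handed in, with the robot touching nothing.
It also fails if it takes over 72 s, if anything falls off the work surface, if the arm or the gripper's body presses on something with over 40 N, if the wrist force passes 120 N, or if a joint passes its speed limit or range.

## Working session

There is one attempt and no reset: what is moved stays moved. The work goes in short steps, Python scripts to look and compute and a tool call to move; the robot and the scene stay as the last step left them, time stands still between calls to the robot, and variables do not carry over. Pictures are saved under pics/ and viewed, at most 11 in all, crops included, and the job is handed in when it is done.

Besides the shell and the picture viewer there is one more tool, called after ">>>" by a JSON object that holds its "name" and its "arguments", one argument or row to a line. servo_tool: Moves the arm, as the interface text tells. Its arguments: {"type":"object","properties":{"commands":{"type":"array","items":{"type":"array","items":{"type":"array","items":{"type":"number"}}}}},"required":["commands"]}

```bash
mkdir -p pics; ls
python3 - <<'E'
from bench import arm,cams
import cv2,numpy as np
np.set_printoptions(precision=3,suppress=True)
print(arm.read_state(),arm.grip_point_offset)
for n in("top","side","wrist"):
    d=cams.get_image(n);cv2.imwrite(f"pics/{n}0.png",d["frame"]);print(n,d["K"],d["T"],[k for k in d])
E
```

```text
pics
{'clock': 0.0, 'joints': array([-1.086,  0.386,  0.007, -0.   , -1.194, -0.259]), 'joint_vel': array([ 0.   , -0.001, -0.   ,  0.001,  0.001, -0.   ]), 'joint_efforts': array([  0.001, -39.229,  18.84 ,   4.186,  -0.005,   0.   ]), 'position': array([ 139.776, -608.541,  230.213]), 'ee_rot': array([-0.113,  0.994,  0.001, -0.   ]), 'contact_force': array([-0.448, -0.068,  0.314]), 'wrist_torque': array([ 0.011, -0.017,  0.019]), 'grasp_force': 0.0, 'gripper_width': 85.6135730492162} 18.700000000000003
top [[444.118   0.    315.778]
 [  0.    444.118 205.843]
 [  0.      0.      1.   ]] [[   0.004    0.998   -0.063  462.832]
 [  -1.       0.003   -0.009   75.435]
 [  -0.009    0.063    0.998 1221.488]
 [   0.       0.       0.       1.   ]] ['frame', 'K', 'T']
side [[451.438   0.    328.404]
 [  0.    451.438 199.15 ]
 [  0.      0.      1.   ]] [[ -0.846   0.303  -0.439 -40.374]
 [ -0.534  -0.469   0.704 994.201]
 [  0.007   0.83    0.558 783.382]
 [  0.      0.      0.      1.   ]] ['frame', 'K', 'T']
wrist [[309.707   0.    316.34 ]
 [  0.    309.707 201.119]
 [  0.      0.      1.   ]] [[  -0.224   -0.931   -0.287   66.462]
 [   0.974   -0.214   -0.068 -626.218]
 [   0.002   -0.295    0.955  373.87 ]
 [   0.       0.       0.       1.   ]] ['frame', 'K', 'T']
```

View pics/top0.png

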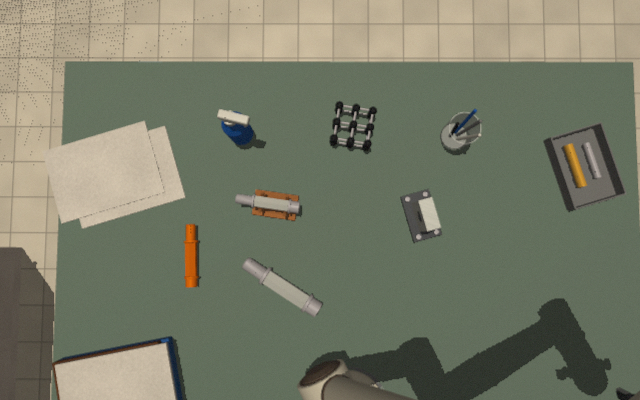

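View pics/side0.png

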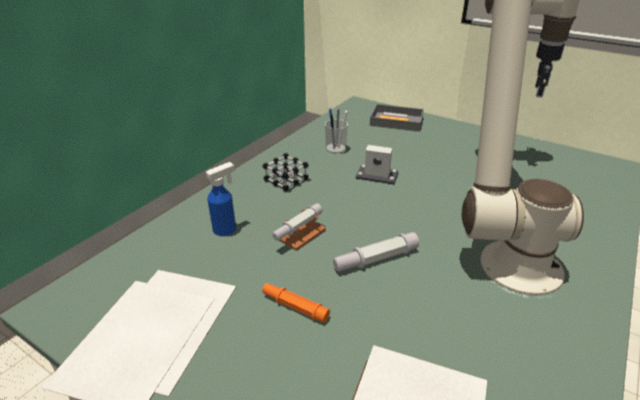

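Top view: the gauge lies in the stand at about (237,199)-(299,207), with the long go end on the left (+y). The bracket is at (422,215), the larger grey decoy at (283,286) and the orange decoy at (192,256). In the side view the bracket is at (377,163) and the stand at (300,225).

```bash
cat > h.py <<'E'
import numpy as np,cv2
np.set_printoptions(precision=3,suppress=True)
def ray(d,p):
    K,T=d["K"],d["T"];v=np.array([(p[0]-K[0,2])/K[0,0],-(p[1]-K[1,2])/K[1,1],-1.])
    return T[:3,3],T[:3,:3]@v
def fray(d,p):
    K,T=d["K"],d["T"];a=np.array([p[0]-K[0,2],p[1]-K[1,2]]);r=np.hypot(*a);t=r/K[0,0];a=a/max(r,1e-9)*np.sin(t)
    return T[:3,3],T[:3,:3]@np.array([a[0],-a[1],-np.cos(t)])
def plane(o,v,z): return o+v*(z-o[2])/v[2]
def comp(m,n=1):
    k,l,s,c=cv2.connectedComponentsWithStats(m.astype(np.uint8));i=1+np.argsort(-s[1:,4])[:n]
    return [l==j for j in i]
def box(m):
    c,_=cv2.findContours(m.astype(np.uint8),0,1);return cv2.minAreaRect(max(c,key=cv2.contourArea))
E
python3 - <<'E'
from bench import cams
from h import *
d=cams.get_image("top");f=d["frame"];hsv=cv2.cvtColor(f,cv2.COLOR_BGR2HSV)
def roi(m,x0,y0,x1,y1):
    o=np.zeros_like(m);o[y0:y1,x0:x1]=m[y0:y1,x0:x1];return o
def rep(n,m,z):
    m=comp(m)[0];b=box(m);P=np.array([plane(*ray(d,p),z)[:2] for p in cv2.boxPoints(b)])
    print(n,m.sum(),b,"\n",P,P.mean(0),[np.linalg.norm(P[i]-P[i-1]) for i in (1,2)])
    e=P[1]-P[0],P[2]-P[1];e=max(e,key=np.linalg.norm);print(" yaw",np.degrees(np.arctan2(e[1],e[0])))
gray=(hsv[...,1]<45)&(hsv[...,2]>95)
rep("gauge",roi(gray,225,185,315,225),55)
rep("block",roi(gray&(hsv[...,2]>150),400,185,445,245),102)
rep("foot",roi((hsv[...,1]<60)&(hsv[...,2]<100)|gray,390,180,450,250),12)
rep("wood",roi((hsv[...,0]<22)&(hsv[...,1]>90),225,180,315,230),12)
c1=cv2.resize(f[180:230,225:315],None,fx=7,fy=7,interpolation=2);c2=cv2.resize(f[180:250,390:450],None,fx=5,fy=5,interpolation=2)
im=np.zeros((350,630+150,3),np.uint8);im[:,:630]=c1;im[:,630:]=c2[:,75:225]
cv2.imwrite("pics/c1.png",im)
E
```

```text
gauge 2417 ((269.5, 204.5), (39.0, 89.0), 90.0) 
 [[591.375 326.169]
 [592.087  90.789]
 [489.192  90.352]
 [488.303 324.418]] [540.239 207.932] [np.float64(235.38053125112492), np.float64(102.89650350158334)]
 yaw -89.82652234546296
block 468 ((429.94342041015625, 215.80189514160156), (36.40054702758789, 14.285496711730957), 74.05460357666016) 
 [[ 548.973 -172.577]
 [ 559.02  -207.277]
 [ 470.932 -231.22 ]
 [ 460.962 -196.692]] [ 509.972 -201.941] [np.float64(36.125547889776705), np.float64(91.28362906105404)]
 yaw -164.79436403650237
foot 3616 ((419.5, 214.5), (69.0, 59.0), 90.0) 
 [[ 611.225 -116.467]
 [ 611.697 -277.42 ]
 [ 423.96  -274.605]
 [ 423.278 -115.227]] [ 517.54 -195.93] [np.float64(160.9538995172377), np.float64(187.75778838175933)]
 yaw 179.14095100953938
wood 338 ((273.42999267578125, 213.48997497558594), (43.98204803466797, 7.9195966720581055), 8.130102157592773) 
 [[515.969 262.687]
 [537.416 259.907]
 [520.83  140.783]
 [499.438 143.689]] [518.413 201.767] [np.float64(21.626655181784503), np.float64(120.27249244087862)]
 yaw -97.92649917296106
```

View pics/c1.png

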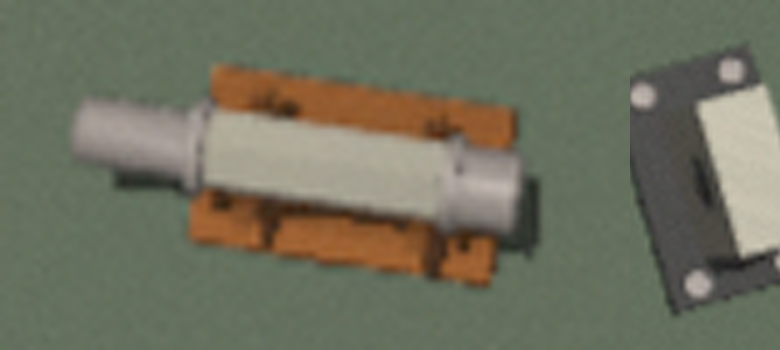

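The crop shows the stand base corners at crop pixels (212,65), (517,108), (493,285) and (190,240). The gauge axis runs from (75,130) to (520,192), collars at (198,147) and (455,180).

```bash
cat >> h.py <<'E'
from scipy.spatial.transform import Rotation as Ro
def rows(p,q,P,dyaw,n):
    """constant row taking pose p,q to P with world yaw change dyaw(deg) in n rows"""
    R0=Ro.from_quat(q);r=Ro.from_rotvec([0,0,-dyaw/n],degrees=True).as_matrix()
    S=sum(np.linalg.matrix_power(r,k) for k in range(n))
    v=np.linalg.solve(S,R0.inv().apply(np.array(P)-p))/1000
    print(n,"rows",v.round(4),"az",round(-dyaw/n,3)); return (R0*Ro.from_rotvec([0,0,-dyaw],degrees=True)).as_quat()
def yaw(q): x=Ro.from_quat(q).apply([1,0,0]);return np.degrees(np.arctan2(x[1],x[0]))
E
python3 - <<'E'
from bench import arm,cams
from h import *
d=cams.get_image("top")
g=lambda x,y,z:plane(*ray(d,(225+x/7-.5,180+y/7-.5)),z)
B=np.array([g(*c,12) for c in((212,65),(517,108),(493,285),(190,240))]);print("base",B[:,:2],B.mean(0))
L,R,c1,c2=[g(*c,55) for c in((75,130),(520,192),(198,147),(455,180))];print("gauge ends",L,R,np.linalg.norm(L-R),"yaw",np.degrees(np.arctan2(*(L-R)[[1,0]])),"collars",c1,c2,(c1+c2)/2)
s=arm.read_state();p,q=s["position"],s["ee_rot"];print(yaw(q))
for P in((290,-440,230),(400,-200,230),(480,0,230),(530,200,200)):
    q=rows(p,q,P,62.25,10);p=np.array(P)
E
```

```text
base [[585.94  253.505]
 [569.44  134.012]
 [500.274 142.909]
 [517.379 261.222]] [543.258 197.912  12.   ]
gauge ends [556.789 298.575  55.   ] [533.952 130.596  55.   ] 169.5242597268763 yaw 82.25808460945609 collars [550.517 252.061  55.   ] [538.39  155.088  55.   ] [544.454 203.574  55.   ]
-167.06712454089214
10 rows [-0.024  0.003  0.   ] az -6.225
10 rows [-0.022 -0.017  0.   ] az -6.225
10 rows [ 0.003 -0.022  0.   ] az -6.225
10 rows [ 0.019 -0.01   0.003] az -6.225
```

>>> {"name": "servo_tool", "arguments": {
  "commands": [
    [[0, -0.024, 0.003, 0, 0, 0, -6.225], [0, -0.024, 0.003, 0, 0, 0, -6.225], [0, -0.024, 0.003, 0, 0, 0, -6.225], [0, -0.024, 0.003, 0, 0, 0, -6.225], [0, -0.024, 0.003, 0, 0, 0, -6.225], [0, -0.024, 0.003, 0, 0, 0, -6.225], [0, -0.024, 0.003, 0, 0, 0, -6.225], [0, -0.024, 0.003, 0, 0, 0, -6.225], [0, -0.024, 0.003, 0, 0, 0, -6.225], [0, -0.024, 0.003, 0, 0, 0, -6.225]]
  ]
}}

```text
clock: 1.08
position: [294.4, -436.8, 231.1]
ee_rot: [-0.612, 0.791, 0.0, -0.0]
contact_force: [0.2, -0.4, 0.3]
gripper_width: 85.6
grasp_force: 0.0
```

>>> {"name": "servo_tool", "arguments": {
  "commands": [
    [[0, -0.022, -0.017, 0, 0, 0, -6.225], [0, -0.022, -0.017, 0, 0, 0, -6.225], [0, -0.022, -0.017, 0, 0, 0, -6.225], [0, -0.022, -0.017, 0, 0, 0, -6.225], [0, -0.022, -0.017, 0, 0, 0, -6.225], [0, -0.022, -0.017, 0, 0, 0, -6.225], [0, -0.022, -0.017, 0, 0, 0, -6.225], [0, -0.022, -0.017, 0, 0, 0, -6.225], [0, -0.022, -0.017, 0, 0, 0, -6.225], [0, -0.022, -0.017, 0, 0, 0, -6.225]]
  ]
}}

```text
clock: 1.92
position: [403.9, -195.6, 231.2]
ee_rot: [0.933, -0.36, 0.0, -0.0]
contact_force: [0.4, 0.9, -0.6]
gripper_width: 85.4
grasp_force: 0.0
```

>>> {"name": "servo_tool", "arguments": {
  "commands": [
    [[0, 0.003, -0.022, 0, 0, 0, -6.225], [0, 0.003, -0.022, 0, 0, 0, -6.225], [0, 0.003, -0.022, 0, 0, 0, -6.225], [0, 0.003, -0.022, 0, 0, 0, -6.225], [0, 0.003, -0.022, 0, 0, 0, -6.225], [0, 0.003, -0.022, 0, 0, 0, -6.225], [0, 0.003, -0.022, 0, 0, 0, -6.225], [0, 0.003, -0.022, 0, 0, 0, -6.225], [0, 0.003, -0.022, 0, 0, 0, -6.225], [0, 0.003, -0.022, 0, 0, 0, -6.225]]
  ]
}}

```text
clock: 2.75
position: [484.0, -0.2, 231.2]
ee_rot: [0.985, 0.174, 0.0, -0.0]
contact_force: [-0.0, 0.7, -0.2]
gripper_width: 85.6
grasp_force: 0.0
```

>>> {"name": "servo_tool", "arguments": {
  "commands": [
    [[0, 0.019, -0.01, 0.003, 0, 0, -6.225], [0, 0.019, -0.01, 0.003, 0, 0, -6.225], [0, 0.019, -0.01, 0.003, 0, 0, -6.225], [0, 0.019, -0.01, 0.003, 0, 0, -6.225], [0, 0.019, -0.01, 0.003, 0, 0, -6.225], [0, 0.019, -0.01, 0.003, 0, 0, -6.225], [0, 0.019, -0.01, 0.003, 0, 0, -6.225], [0, 0.019, -0.01, 0.003, 0, 0, -6.225], [0, 0.019, -0.01, 0.003, 0, 0, -6.225], [0, 0.019, -0.01, 0.003, 0, 0, -6.225], [0, 0, 0, 0, 0, 0, 0]]
  ]
}}

```text
invalid input
```

>>> {"name": "servo_tool", "arguments": {
  "commands": [
    [[0, 0.019, -0.01, 0.003, 0, 0, -6.225], [0, 0.019, -0.01, 0.003, 0, 0, -6.225], [0, 0.019, -0.01, 0.003, 0, 0, -6.225], [0, 0.019, -0.01, 0.003, 0, 0, -6.225], [0, 0.019, -0.01, 0.003, 0, 0, -6.225], [0, 0.019, -0.01, 0.003, 0, 0, -6.225], [0, 0.019, -0.01, 0.003, 0, 0, -6.225], [0, 0.019, -0.01, 0.003, 0, 0, -6.225], [0, 0.019, -0.01, 0.003, 0, 0, -6.225], [0, 0.019, -0.01, 0.003, 0, 0, -6.225]]
  ]
}}

```text
clock: 3.58
position: [535.2, 197.6, 200.9]
ee_rot: [0.753, 0.658, -0.0, 0.0]
contact_force: [1.2, -0.2, -0.0]
gripper_width: 85.5
grasp_force: 0.0
```

>>> {"name": "servo_tool", "arguments": {
  "commands": [
    [[0, 0, 0, 0, 0, 0, 0], [0, 0, 0, 0, 0, 0, 0]]
  ]
}}

```text
clock: 3.75
position: [534.7, 197.2, 200.9]
ee_rot: [0.755, 0.656, -0.0, -0.0]
contact_force: [0.5, 0.4, 0.4]
gripper_width: 85.4
grasp_force: 0.0
```

Run:
```python
from bench import arm,cams
from h import *
s=arm.read_state();print(s["joints"],s["position"],yaw(s["ee_rot"]))
d=cams.get_image("wrist");cv2.imwrite("pics/w1.png",d["frame"])
```

```text
[ 0.638  0.316 -0.175 -0.    -1.081  2.364] [534.728 197.225 200.917] 81.98061437686738
```

View pics/w1.png

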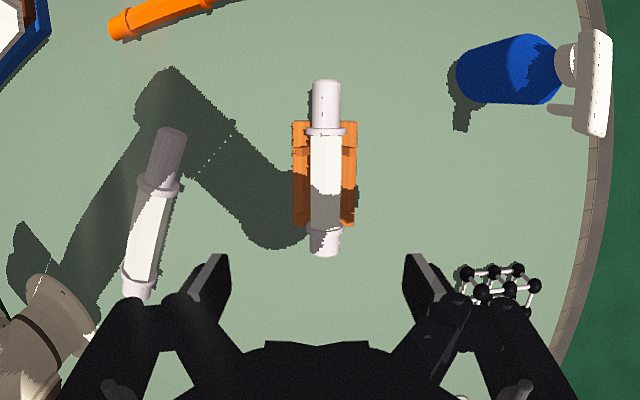

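The wrist view shows the gauge in the stand. The go end is at (326,80-128), the no-go end at (325,232-256), and the collars at about rows 131 and 232.

```bash
cat >> h.py <<'E'
def mids(d,r0,r1,x0,x1,z,step=1):
    """midpoints of the non-bench grey object across rows r0..r1, on plane z"""
    f=d["frame"].astype(int);out=[]
    for r in range(r0,r1,step):
        x=np.arange(x0,x1);g=f[r,x0:x1];m=(g[:,1]-g[:,2]<5)&(abs(g[:,0]-g[:,2])<40)&(g[:,2]>70)
        if m.sum()<5: continue
        out.append(((x[m].min()+x[m].max())/2,r,np.ptp(x[m])+1))
    return np.array(out)
E
python3 - <<'E'
from bench import arm,cams
from h import *
d=cams.get_image("wrist");s=arm.read_state()
a=mids(d,90,124,295,358,55);b=mids(d,238,252,295,358,55)
print(a[::4],b[::3])
A=np.array([plane(*fray(d,p[:2]),55) for p in a]);B=np.array([plane(*fray(d,p[:2]),55) for p in b])
A,B=np.median(A,0),np.median(B,0);print(A,B,"yaw",np.degrees(np.arctan2(*(A-B)[[1,0]])))
for n,r,z in(("tip",80,65),("tipmid",80,55),("nogo",256,65),("col",127,65),("colR",235,65)): print(n,plane(*fray(d,(326,r)),z))
f=d["frame"];print(f[60:90:2,326].tolist());print(f[246:264:2,325].tolist())
E
```

```text
[[325.5  90.   28. ]
 [325.   94.   29. ]
 [325.   98.   27. ]
 [325.  102.   29. ]
 [325.5 106.   28. ]
 [325.5 110.   28. ]
 [325.5 114.   28. ]
 [325.5 118.   28. ]
 [334.5 122.   46. ]] [[324.5 238.   30. ]
 [324.  241.   31. ]
 [324.5 244.   30. ]
 [324.  247.   29. ]
 [324.  250.   29. ]]
[554.289 271.208  55.   ] [534.385 134.557  55.   ] yaw 81.712777765865
tip [557.59  294.914  65.   ]
tipmid [558.016 295.775  55.   ]
nogo [534.993 126.191  65.   ]
col [551.754 252.77   65.   ]
colR [537.972 149.27   65.   ]
[[148, 174, 148], [148, 175, 155], [150, 177, 159], [151, 177, 156], [150, 172, 156], [150, 176, 154], [152, 174, 158], [147, 176, 155], [150, 174, 158], [178, 187, 192], [211, 215, 228], [238, 238, 245], [239, 239, 245], [237, 237, 245], [237, 237, 245]]
[[238, 238, 246], [239, 240, 246], [239, 239, 246], [239, 239, 246], [240, 239, 247], [186, 202, 199], [151, 175, 157], [151, 176, 157], [149, 175, 154]]
```

>>> {"name": "servo_tool", "arguments": {
  "commands": [
    [[0, 0.005, 0.0087, 0, 0, 0, 0.27], [0, 0, 0, 0.03, 0, 0, 0], [0, 0, 0, 0.03, 0, 0, 0], [0, 0, 0, 0.03, 0, 0, 0], [0, 0, 0, 0.03, 0, 0, 0], [0, 0, 0, 0.025, 0, 0, 0], [0, 0, 0, 0.02, 0, 0, 0], [0, 0, 0, 0, 0, 0, 0], [0, 0, 0, 0, 0, 0, 0]]
  ]
}}

```text
clock: 4.6
position: [544.9, 199.5, 35.7]
ee_rot: [0.757, 0.653, -0.001, 0.0]
contact_force: [0.2, 0.2, 0.7]
gripper_width: 85.7
grasp_force: 0.0
```

Run:
```python
from bench import arm,cams
from h import *
s=arm.read_state();print(s["joints"],s["position"],yaw(s["ee_rot"]))
d=cams.get_image("wrist");cv2.imwrite("pics/w2.png",d["frame"])
```

```text
[ 0.63   0.52  -0.332  0.001 -0.72   2.364] [544.924 199.458  35.709] 81.60076687835465
```

View pics/w2.png

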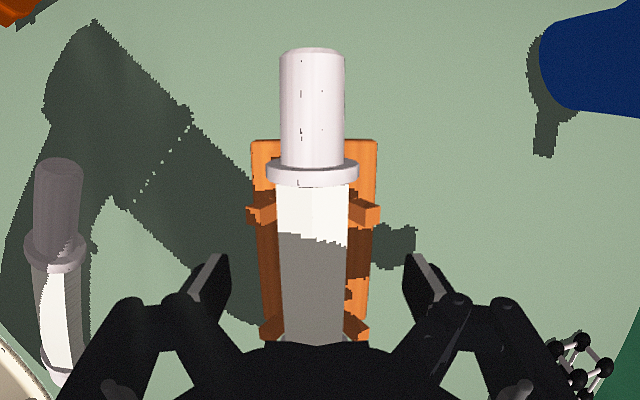

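The gauge is centred between the fingers to about 1.5 mm: the handle is at x≈312 and the finger midpoint at 317. Pads sit between the saddles. I'll nudge it over and close.

>>> {"name": "servo_tool", "arguments": {
  "commands": [
    [[0, 0, -0.0012, 0, 0, 0, 0], [120, 0, 0, 0, 0, 0, 0], [255, 0, 0, 0, 0, 0, 0], [255, 0, 0, 0, 0, 0, 0], [255, 0, 0, 0, 0, 0, 0], [255, 0, 0, 0, 0, 0, 0], [255, 0, 0, 0, 0, 0, 0], [255, 0, 0, 0, 0, 0, 0], [255, 0, 0, 0, 0, 0, 0], [255, 0, 0, 0, 0, 0, 0]]
  ]
}}

```text
clock: 5.48
position: [543.6, 200.6, 37.0]
ee_rot: [0.756, 0.654, 0.0, 0.0]
contact_force: [-1.2, -0.5, 4.9]
gripper_width: 26.7
grasp_force: 60.3
```

Run:
```python
from bench import arm
from h import *
s=arm.read_state();print(s["position"],s["ee_rot"],yaw(s["ee_rot"]),s["gripper_width"],s["grasp_force"],s["contact_force"])
```

```text
[543.619 200.601  36.971] [0.756 0.654 0.    0.   ] 81.69015188276684 26.683012937218393 60.25872535421513 [-1.181 -0.525  4.923]
```

>>> {"name": "servo_tool", "arguments": {
  "commands": [
    [[255, 0, 0, -0.01, 0, 0, 0], [255, 0, 0, -0.02, 0, 0, 0], [255, 0, 0, -0.03, 0, 0, 0], [255, 0, 0, -0.035, 0, 0, 0], [255, -0.02, 0, -0.03, 0, 0, 0], [255, -0.02, 0, 0, 0, 0, 0], [255, -0.02, 0, 0, 0, 0, 0], [255, -0.02, 0, 0, 0, 0, 0], [255, -0.02, 0, 0, 0, 0, 0], [255, -0.02, 0, 0, 0, 0, 0]]
  ]
}}

```text
clock: 6.32
position: [524.2, 80.5, 160.3]
ee_rot: [0.757, 0.654, -0.001, -0.001]
contact_force: [-0.5, -0.4, -4.5]
gripper_width: 26.9
grasp_force: 59.8
```

Run:
```python
from bench import arm,cams
from h import *
s=arm.read_state();p,q=s["position"],s["ee_rot"];print(p,yaw(q),s["gripper_width"],s["contact_force"])
for P in((512,28,160),(497,-30,160),(482,-89,160)):
    q=rows(p,q,P,-(75+yaw(s["ee_rot"]))/3,8);p=np.array(P)
```

```text
[524.183  80.451 160.26 ] 81.63151753754936 26.85106984038876 [-0.535 -0.426 -4.496]
8 rows [-0.007  0.002  0.   ] az 6.526
8 rows [-0.003  0.007  0.   ] az 6.526
8 rows [0.004 0.007 0.   ] az 6.526
```

>>> {"name": "servo_tool", "arguments": {
  "commands": [
    [[255, -0.007, 0.002, 0, 0, 0, 6.526], [255, -0.007, 0.002, 0, 0, 0, 6.526], [255, -0.007, 0.002, 0, 0, 0, 6.526], [255, -0.007, 0.002, 0, 0, 0, 6.526], [255, -0.007, 0.002, 0, 0, 0, 6.526], [255, -0.007, 0.002, 0, 0, 0, 6.526], [255, -0.007, 0.002, 0, 0, 0, 6.526], [255, -0.007, 0.002, 0, 0, 0, 6.526]]
  ]
}}

```text
clock: 6.98
position: [509.6, 26.8, 160.1]
ee_rot: [0.968, 0.251, -0.002, -0.0]
contact_force: [0.1, 0.4, -3.5]
gripper_width: 26.9
grasp_force: 59.7
```

>>> {"name": "servo_tool", "arguments": {
  "commands": [
    [[255, -0.003, 0.007, 0, 0, 0, 6.526], [255, -0.003, 0.007, 0, 0, 0, 6.526], [255, -0.003, 0.007, 0, 0, 0, 6.526], [255, -0.003, 0.007, 0, 0, 0, 6.526], [255, -0.003, 0.007, 0, 0, 0, 6.526], [255, -0.003, 0.007, 0, 0, 0, 6.526], [255, -0.003, 0.007, 0, 0, 0, 6.526], [255, -0.003, 0.007, 0, 0, 0, 6.526]]
  ]
}}

```text
clock: 7.65
position: [492.8, -29.5, 160.2]
ee_rot: [0.98, -0.201, -0.002, 0.0]
contact_force: [0.2, -0.6, -4.9]
gripper_width: 27.3
grasp_force: 59.7
```

>>> {"name": "servo_tool", "arguments": {
  "commands": [
    [[255, 0.004, 0.007, 0, 0, 0, 6.526], [255, 0.004, 0.007, 0, 0, 0, 6.526], [255, 0.004, 0.007, 0, 0, 0, 6.526], [255, 0.004, 0.007, 0, 0, 0, 6.526], [255, 0.004, 0.007, 0, 0, 0, 6.526], [255, 0.004, 0.007, 0, 0, 0, 6.526], [255, 0.004, 0.007, 0, 0, 0, 6.526], [255, 0.004, 0.007, 0, 0, 0, 6.526], [255, 0, 0, 0, 0, 0, 0], [255, 0, 0, 0, 0, 0, 0]]
  ]
}}

```text
clock: 8.48
position: [476.3, -89.1, 160.7]
ee_rot: [0.794, -0.608, -0.001, 0.0]
contact_force: [0.4, -0.2, -5.0]
gripper_width: 27.0
grasp_force: 59.7
```

Run:
```python
from bench import arm,cams
from h import *
s=arm.read_state();print(s["joints"],s["position"],yaw(s["ee_rot"]))
d=cams.get_image("wrist");cv2.imwrite("pics/w3.png",d["frame"])
```

```text
[ 0.151  0.216 -0.429 -0.001 -0.927  0.114] [476.346 -89.124 160.692] -74.85294227289599
```

View pics/w3.png

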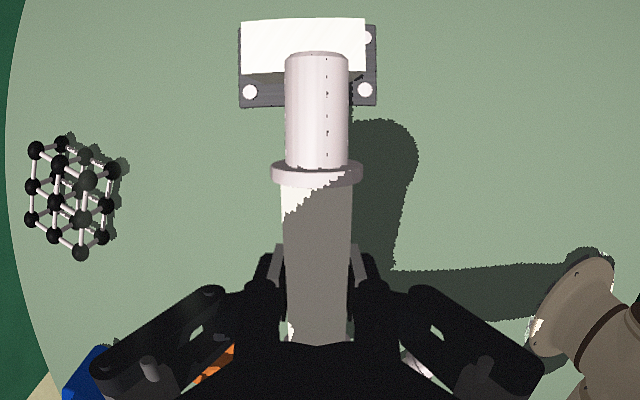

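The wrist view shows the block top, with corners about (241,22), (364,18), (366,70) and (242,73). The go end spans x 285-349 with its tip at row 52.

```bash
cat >> h.py <<'E'
def look(d,s,zg,r0,r1,blk,thr=225):
    """block top edges on z=102 and gauge go-end axis on z=zg, in tool coordinates (mm; x ahead, y right)"""
    f=d["frame"].astype(int);R=Ro.from_quat(s["ee_rot"]);p=s["position"]
    tl=lambda w:R.inv().apply(np.atleast_2d(w)-p)[:,:2]
    m=(f.min(2)>thr);x0,y0,x1,y1,rb0,rb1,ca,cb=blk
    m2=np.zeros_like(m);m2[y0:y1,x0:x1]=m[y0:y1,x0:x1]
    P=lambda pts,z:tl([plane(*fray(d,q),z) for q in pts])
    rr=range(rb0,rb1);L=P([(np.flatnonzero(m2[r]).min()-.5,r) for r in rr],102);Rt=P([(np.flatnonzero(m2[r]).max()+.5,r) for r in rr],102)
    F=P([(c,np.flatnonzero(m2[:,c]).max()+.5) for c in range(ca,cb)],102)
    fl=lambda a:np.polyfit(a[:,0],a[:,1],1);l,r=fl(L),fl(Rt);fr=np.polyfit(F[:,1],F[:,0],1)
    G=[];
    for row in range(r0,r1):
        x=np.flatnonzero(f[row,x0-100:x1+100].min(1)>150)
    return l,r,fr
E
python3 - <<'E'
from bench import arm,cams
from h import *
d=cams.get_image("wrist");s=arm.read_state();f=d["frame"]
print("row45",[(x,f[45,x].tolist()) for x in list(range(234,246,2))+list(range(276,292,2))+list(range(344,372,2))])
print("row110",[(x,f[110,x].tolist()) for x in list(range(280,292,2))+list(range(342,356,2))])
print("col262",[(y,f[y,262].tolist()) for y in list(range(14,28,2))+list(range(66,84,2))])
print("col317",[(y,f[y,317].tolist()) for y in range(40,60,2)])
E
```

```text
row45 [(234, [142, 167, 149]), (236, [140, 162, 146]), (238, [151, 174, 155]), (240, [106, 106, 104]), (242, [255, 255, 255]), (244, [248, 251, 253]), (276, [249, 252, 253]), (278, [249, 252, 253]), (280, [249, 252, 253]), (282, [250, 253, 253]), (284, [249, 252, 253]), (286, [249, 252, 253]), (288, [252, 253, 254]), (290, [250, 252, 254]), (344, [248, 251, 252]), (346, [249, 251, 253]), (348, [245, 251, 252]), (350, [247, 250, 252]), (352, [247, 250, 252]), (354, [246, 250, 252]), (356, [247, 251, 253]), (358, [250, 253, 253]), (360, [247, 251, 252]), (362, [244, 249, 251]), (364, [251, 254, 255]), (366, [142, 154, 161]), (368, [86, 88, 86]), (370, [104, 98, 100])]
row110 [(280, [141, 168, 148]), (282, [146, 171, 151]), (284, [149, 168, 158]), (286, [177, 175, 189]), (288, [184, 183, 198]), (290, [197, 195, 212]), (342, [178, 177, 193]), (344, [163, 163, 178]), (346, [147, 146, 159]), (348, [119, 116, 127]), (350, [54, 59, 56]), (352, [152, 174, 155]), (354, [145, 170, 151])]
col262 [(14, [140, 164, 145]), (16, [149, 171, 151]), (18, [137, 162, 144]), (20, [236, 242, 246]), (22, [248, 251, 253]), (24, [248, 252, 253]), (26, [249, 252, 253]), (66, [250, 253, 253]), (68, [250, 253, 254]), (70, [251, 254, 254]), (72, [242, 252, 255]), (74, [89, 97, 98]), (76, [96, 105, 109]), (78, [95, 101, 106]), (80, [99, 109, 110]), (82, [100, 111, 112])]
col317 [(40, [247, 250, 252]), (42, [246, 250, 252]), (44, [246, 250, 252]), (46, [248, 251, 253]), (48, [250, 253, 254]), (50, [233, 239, 244]), (52, [195, 193, 210]), (54, [186, 185, 198]), (56, [227, 228, 236]), (58, [226, 226, 234])]
```

```bash
python3 - <<'E'
s=open('h.py').read();i=s.index("    G=[];")
s=s[:i]+'''    G=[]
    for row in range(r0,r1):
        g=f[row,250:400];x=np.flatnonzero((g[:,1]-(g[:,0]+g[:,2])/2<4)&(g.max(1)>90))+250
        G.append([(x.min()+x.max())/2,row])
    g=fl(P(G,zg))
    cx=fr[1];dl=[np.polyval(k,cx+18) for k in(l,r)]
    print("edge yaw deg L,R,F",np.degrees(np.arctan([l[0],r[0],-fr[0]])),"gauge yaw",np.degrees(np.arctan(g[0])))
    print("front edge x at y=0",fr[1],"width",dl[1]-dl[0],"block centre y",sum(dl)/2,"at x",cx+18)
    print("gauge y at x=60,95,centre",np.polyval(g,[60,95,cx+18]),"rms",(P(G,zg)[:,1]-np.polyval(g,P(G,zg)[:,0])).std())
'''
open('h.py','w').write(s)
E
python3 - <<'E'
from bench import arm,cams
from h import *
for i in range(2):
    d=cams.get_image("wrist");s=arm.read_state();zg=s["position"][2]+18
    look(d,s,zg,80,150,(225,10,385,80,28,66,250,280))
    tip=Ro.from_quat(s["ee_rot"]).inv().apply(plane(*fray(d,(317,51.5)),zg)-s["position"]);print("tip",tip)
E
```

```text
edge yaw deg L,R,F [-0.514  5.418 -0.31 ] gauge yaw -4.226052363853721
front edge x at y=0 100.62457185154432 width 81.43702072941855 block centre y -7.244881347335902 at x 118.62457185154432
gauge y at x=60,95,centre [ 0.45  -2.136 -3.882] rms 1.084462279222459
tip [ 99.15    0.431 -18.031]
edge yaw deg L,R,F [-0.517  5.902 -0.324] gauge yaw -4.150179950919334
front edge x at y=0 100.6336565528772 width 81.53780717316198 block centre y -7.300795229163047 at x 118.6336565528772
gauge y at x=60,95,centre [ 0.372 -2.167 -3.882] rms 1.0828913965009306
tip [ 99.121   0.356 -18.023]
```

Run:
```python
from bench import arm,cams
from h import *
for i in range(2):
    d=cams.get_image("wrist");s=arm.read_state();zg=s["position"][2]+18
    look(d,s,zg,112,156,(225,10,385,80,47,67,250,280))
print(yaw(s["ee_rot"]),s["position"])
```

```text
edge yaw deg L,R,F [-0.696  0.045 -0.308] gauge yaw 0.10007781109478843
front edge x at y=0 100.59455606915188 width 80.54465435492205 block centre y -7.846044696330889 at x 118.59455606915188
gauge y at x=60,95,centre [-0.006  0.056  0.097] rms 0.08872828380790719
edge yaw deg L,R,F [-1.501  0.044 -1.042] gauge yaw 0.31767000948941554
front edge x at y=0 100.96725312708128 width 80.6330225713559 block centre y -7.949346562573858 at x 118.96725312708128
gauge y at x=60,95,centre [-0.087  0.107  0.24 ] rms 0.08319218026060511
-74.88814488472394 [477.397 -88.708 161.209]
```

>>> {"name": "servo_tool", "arguments": {
  "commands": [
    [[255, -0.013, -0.0079, 0, 0, 0, -0.4], [255, 0, 0, 0, 0, 0, 0], [255, 0, 0, 0.019, 0, 0, 0], [255, 0, 0, 0.019, 0, 0, 0], [255, 0, 0, 0.019, 0, 0, 0], [255, 0, 0, 0.019, 0, 0, 0], [255, 0, 0, 0.019, 0, 0, 0], [255, 0, 0, 0.019, 0, 0, 0], [255, 0, 0, 0, 0, 0, 0], [255, 0, 0, 0, 0, 0, 0]]
  ]
}}

```text
clock: 9.62
position: [481.2, -74.6, 46.8]
ee_rot: [0.796, -0.605, -0.001, 0.001]
contact_force: [0.1, 1.0, -2.8]
gripper_width: 27.2
grasp_force: 60.2
```

Run:
```python
from bench import arm,cams
from h import *
Z=[]
for i in range(6):
    d=cams.get_image("wrist");s=arm.read_state();Z.append(np.r_[s["position"],yaw(s["ee_rot"])])
print(np.mean(Z,0),np.std(Z,0),Ro.from_quat(s["ee_rot"]).as_matrix()[:,2])
cv2.imwrite("pics/w4.png",d["frame"])
```

```text
[482.54  -74.336  48.446 -74.523] [0.219 0.054 0.283 0.016] [ 0.002  0.    -1.   ]
```

View pics/w4.png

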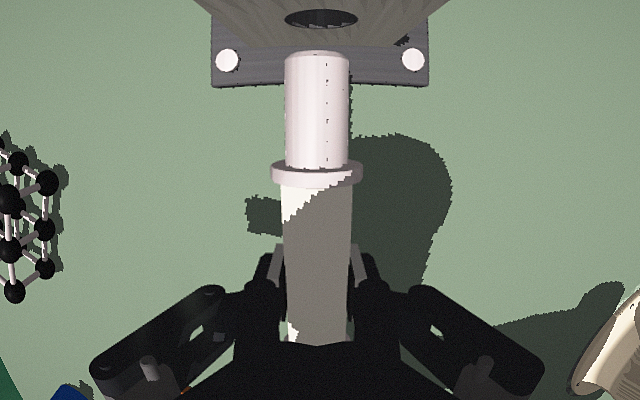

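The bore mouth shows as a dark ellipse at about (322,19), x 285-358. The go tip spans x 285-349 at row 52.

```bash
cat >> h.py <<'E'
def mouth(d,s,D,x0=260,x1=385,y1=48,thr=62):
    f=d["frame"];m=np.zeros(f.shape[:2],bool);m[:y1,x0:x1]=f[:y1,x0:x1].max(2)<thr
    m=cv2.morphologyEx(m.astype(np.uint8),cv2.MORPH_CLOSE,np.ones((3,3)));m=comp(m)[0]
    c=max(cv2.findContours(m.astype(np.uint8),0,1)[0],key=cv2.contourArea)[:,0]
    e=cv2.fitEllipse(c);R=Ro.from_quat(s["ee_rot"]).inv();out=[]
    for q in c:
        o,v=fray(d,q);o=R.apply(o-s["position"]);v=R.apply(v);w=o+v*(D-o[0])/v[0];out.append(w)
    w=np.array(out);print("ellipse",e,"bbox",c.min(0),c.max(0));y=w[:,1];z=w[:,2]
    print("D",D,"y",y.min(),y.max(),"mid",(y.min()+y.max())/2,"width",np.ptp(y),"z rel tcp(down) ",z.min(),z.max(),"cam",o)
E
python3 - <<'E'
from bench import arm,cams
from h import *
d=cams.get_image("wrist");s=arm.read_state();print(s["position"],s["contact_force"],s["clock"],s["joint_vel"])
for D in(110,112,114):mouth(d,s,D)
f=d["frame"].astype(int);R=Ro.from_quat(s["ee_rot"]).inv();G=[]
for row in range(95,150):
    g=f[row,250:400];x=np.flatnonzero((g[:,1]-(g[:,0]+g[:,2])/2<4)&(g.max(1)>90))+250;G.append(R.apply(plane(*fray(d,((x.min()+x.max())/2,row)),s["position"][2]+18)-s["position"]))
G=np.array(G);k=np.polyfit(G[:,0],G[:,1],1);print("gauge y",np.polyval(k,[60,95,113]),np.degrees(k[0]))
E
```

```text
[482.081 -74.334  48.248] [-0.522  0.132 -3.789] 9.9667 [ 0.     0.006 -0.005 -0.     0.002  0.002]
ellipse ((320.409912109375, 17.782140731811523), (17.444740295410156, 74.59587860107422), 89.81105041503906) bbox [284   9] [357  27]
D 110 y -12.083460355966647 14.60047570981539 mid 1.2585076769243715 width 26.683936065782035 z rel tcp(down)  -41.16549248739962 -16.780261708851285 cam [  75.912   -0.099 -143.728]
ellipse ((320.409912109375, 17.782140731811523), (17.444740295410156, 74.59587860107422), 89.81105041503906) bbox [284   9] [357  27]
D 112 y -12.786618441842672 15.462920378187643 mid 1.338150968172486 width 28.249538820030317 z rel tcp(down)  -35.1479319240746 -9.331968274042907 cam [  75.912   -0.099 -143.728]
ellipse ((320.409912109375, 17.782140731811523), (17.444740295410156, 74.59587860107422), 89.81105041503906) bbox [284   9] [357  27]
D 114 y -13.489776527718696 16.325365046559902 mid 1.417794259420603 width 29.8151415742786 z rel tcp(down)  -29.130371360749578 -1.8836748392344873 cam [  75.912   -0.099 -143.728]
gauge y [-0.29   0.054  0.231] 0.5628696160995051
```

>>> {"name": "servo_tool", "arguments": {
  "commands": [
    [[255, 0, 0.001, 0, 0, 0, 0], [255, 0, 0, 0, 0, 0, 0], [255, 0, 0, 0, 0, 0, 0], [255, 0, 0, 0, 0, 0, 0]]
  ]
}}

```text
clock: 10.3
position: [480.6, -74.7, 47.4]
ee_rot: [0.796, -0.606, 0.0, -0.0]
contact_force: [-0.4, -0.5, -4.4]
gripper_width: 27.1
grasp_force: 60.2
```

Run:
```python
from bench import arm,cams
from h import *
for i in range(6):
    d=cams.get_image("wrist");s=arm.read_state();print(s["clock"],s["position"],s["joints"],Ro.from_quat(s["ee_rot"]).as_matrix()[2,:2])
mouth(d,s,112)
f=d["frame"].astype(int);R=Ro.from_quat(s["ee_rot"]).inv();E=[];
for c in list(range(225,275,2))+list(range(365,420,2)):
    g=f[70:110,c];dk=np.flatnonzero(g[:,1]-(g[:,0]+g[:,2])/2<6);
    if len(dk): E.append(np.r_[R.apply(plane(*fray(d,(c,70+dk.max()+.5)),12)-s["position"]),c,70+dk.max()])
E=np.array(E);k=np.polyfit(E[:,1],E[:,0],1);r=E[:,0]-np.polyval(k,E[:,1]);ok=abs(r)<1.5;k=np.polyfit(E[ok,1],E[ok,0],1)
print("foot front edge x",k[1],"yaw",-np.degrees(k[0]),ok.sum(),len(E),r.std())
```

```text
10.35 [480.587 -74.701  47.363] [ 0.181  0.38  -0.557  0.    -0.633  0.089] [ 0. -0.]
10.4 [480.561 -74.699  47.326] [ 0.181  0.38  -0.557  0.    -0.633  0.089] [ 0. -0.]
10.45 [480.543 -74.691  47.294] [ 0.181  0.381 -0.557 -0.    -0.633  0.089] [-0.  0.]
10.5 [480.545 -74.697  47.271] [ 0.181  0.381 -0.557  0.    -0.633  0.089] [0. 0.]
10.55 [480.545 -74.703  47.264] [ 0.181  0.381 -0.557 -0.    -0.633  0.089] [-0.  0.]
10.6 [480.524 -74.715  47.257] [ 0.181  0.381 -0.557  0.    -0.633  0.089] [-0.  0.]
ellipse ((315.6436767578125, 16.797073364257812), (18.02141761779785, 75.4411849975586), 89.41973114013672) bbox [279   7] [352  26]
D 112 y -14.408313346815188 13.741030940489939 mid -0.3336412031626246 width 28.149344287305126 z rel tcp(down)  -36.94638727835516 -10.626156912224644 cam [  75.873    0.018 -143.543]
foot front edge x 90.69523694445071 yaw -0.45106429396428843 53 53 0.2712649171941979
```

>>> {"name": "servo_tool", "arguments": {
  "commands": [
    [[255, 0, 0.0005, 0.0003, 0, 0, -0.5], [255, 0.004, 0, 0, 0, 0, 0], [255, 0.004, 0, 0, 0, 0, 0], [255, 0.002, 0, 0, 0, 0, 0], [255, 0, 0, 0, 0, 0, 0], [255, 0, 0, 0, 0, 0, 0], [255, 0, 0, 0, 0, 0, 0], [255, 0, 0, 0, 0, 0, 0], [255, 0, 0, 0, 0, 0, 0], [255, 0, 0, 0, 0, 0, 0]]
  ]
}}

```text
clock: 11.43
position: [482.8, -84.4, 47.0]
ee_rot: [0.798, -0.602, -0.0, -0.0]
contact_force: [0.5, -0.1, -4.2]
gripper_width: 27.1
grasp_force: 60.2
```

```bash
cat >> h.py <<'E'
def gax(d,s,r0=95,r1=150,xs=(60,95,113)):
    f=d["frame"].astype(int);R=Ro.from_quat(s["ee_rot"]).inv();G=[]
    for row in range(r0,r1):
        g=f[row,250:400];x=np.flatnonzero((g[:,1]-(g[:,0]+g[:,2])/2<4)&(g.max(1)>90))+250;G.append(R.apply(plane(*fray(d,((x.min()+x.max())/2,row)),s["position"][2]+18)-s["position"]))
    G=np.array(G);k=np.polyfit(G[:,0],G[:,1],1);print("gauge y",np.polyval(k,xs),"yaw",np.degrees(k[0]),"rms",(G[:,1]-np.polyval(k,G[:,0])).std())
E
python3 - <<'E'
from bench import arm,cams
from h import *
d=cams.get_image("wrist");s=arm.read_state();print(s["position"],yaw(s["ee_rot"]))
for D in(101,103):mouth(d,s,D)
gax(d,s,115,150)
cv2.imwrite("pics/w5.png",d["frame"])
E
```

```text
[482.778 -84.377  47.023] -74.04847230756312
ellipse ((316.9586181640625, 39.91761016845703), (13.430583953857422, 75.34617614746094), 89.85299682617188) bbox [280  33] [354  47]
D 101 y -13.209311908990497 13.68577321397442 mid 0.23823065249196151 width 26.895085122964915 z rel tcp(down)  -42.180287139823605 -18.063167074269188 cam [  75.875    0.024 -143.536]
ellipse ((316.9586181640625, 39.91761016845703), (13.430583953857422, 75.34617614746094), 89.85299682617188) bbox [280  33] [354  47]
D 103 y -14.262724411183093 14.773301702738072 mid 0.25528864577748944 width 29.036026113921167 z rel tcp(down)  -34.11202372017971 -8.075098207046665 cam [  75.875    0.024 -143.536]
gauge y [-0.027 -0.163 -0.232] yaw -0.22135792427575485 rms 0.08721975461123282
```

View pics/w5.png

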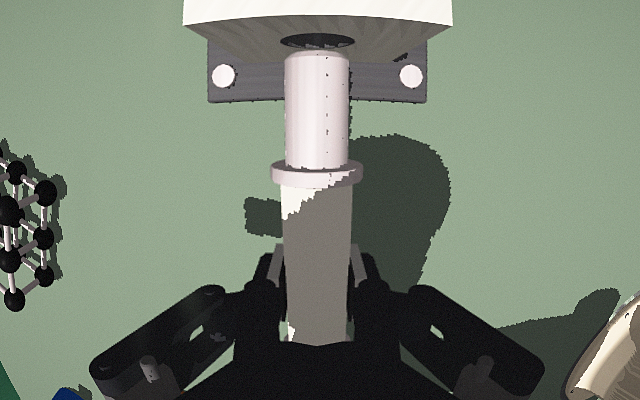

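The bore ellipse spans 280-354 (centre 317) and the go end 285-349 (centre 317), so they line up with about a 6 mm gap. I'll ease in and watch the force.

>>> {"name": "servo_tool", "arguments": {
  "commands": [
    [[255, 0.002, 0.0003, 0, 0, 0, 0], [255, 0.002, 0, 0, 0, 0, 0], [255, 0.002, 0, 0, 0, 0, 0], [255, 0.002, 0, 0, 0, 0, 0], [255, 0.002, 0, 0, 0, 0, 0], [255, 0.001, 0, 0, 0, 0, 0], [255, 0, 0, 0, 0, 0, 0], [255, 0, 0, 0, 0, 0, 0]]
  ]
}}

```text
clock: 12.15
position: [485.5, -95.2, 47.0]
ee_rot: [0.798, -0.602, -0.0, 0.0]
contact_force: [0.5, -0.1, -3.7]
gripper_width: 26.7
grasp_force: 60.2
```

>>> {"name": "servo_tool", "arguments": {
  "commands": [
    [[255, 0.002, 0, 0, 0, 0, 0], [255, 0.002, 0, 0, 0, 0, 0], [255, 0.002, 0, 0, 0, 0, 0], [255, 0.002, 0, 0, 0, 0, 0], [255, 0.002, 0, 0, 0, 0, 0], [255, 0, 0, 0, 0, 0, 0]]
  ]
}}

```text
clock: 12.65
position: [488.5, -105.1, 47.0]
ee_rot: [0.798, -0.602, 0.0, -0.0]
contact_force: [0.7, 1.2, -5.2]
gripper_width: 26.8
grasp_force: 60.2
```

>>> {"name": "servo_tool", "arguments": {
  "commands": [
    [[255, 0.003, 0, 0, 0, 0, 0], [255, 0.003, 0, 0, 0, 0, 0], [255, 0.003, 0, 0, 0, 0, 0], [255, 0.003, 0, 0, 0, 0, 0], [255, 0.003, 0, 0, 0, 0, 0], [255, 0.003, 0, 0, 0, 0, 0], [255, 0.002, 0, 0, 0, 0, 0], [255, 0, 0, 0, 0, 0, 0]]
  ]
}}

```text
clock: 13.32
position: [493.9, -124.4, 47.0]
ee_rot: [0.798, -0.602, 0.0, -0.0]
contact_force: [-0.4, 0.2, -3.6]
gripper_width: 27.0
grasp_force: 60.2
```

Run:
```python
from bench import arm,cams
from h import *
d=cams.get_image("wrist");s=arm.read_state();print(s["position"],yaw(s["ee_rot"]),s["contact_force"],s["wrist_torque"],s["gripper_width"])
cv2.imwrite("pics/w6.png",d["frame"])
R=Ro.from_quat(s["ee_rot"]).inv();f=d["frame"].astype(int)
print([ (r,f[r,300].tolist()) for r in range(60,190,5)])
```

```text
[ 493.814 -124.169   46.967] -74.08368793706457 [ 1.172 -1.079 -4.379] [ 0.042  0.029 -0.029] 27.02114064266982
[(60, [228, 235, 239]), (65, [229, 237, 241]), (70, [235, 241, 245]), (75, [232, 240, 243]), (80, [234, 240, 244]), (85, [232, 240, 244]), (90, [231, 239, 243]), (95, [232, 239, 243]), (100, [230, 238, 241]), (105, [231, 238, 241]), (110, [227, 235, 239]), (115, [222, 233, 237]), (120, [228, 236, 240]), (125, [231, 238, 243]), (130, [232, 239, 243]), (135, [232, 240, 243]), (140, [232, 240, 243]), (145, [231, 239, 242]), (150, [229, 237, 242]), (155, [228, 236, 240]), (160, [213, 217, 227]), (165, [217, 218, 231]), (170, [67, 68, 74]), (175, [217, 213, 225]), (180, [214, 212, 227]), (185, [215, 215, 228])]
```

>>> {"name": "servo_tool", "arguments": {
  "commands": [
    [[255, 0.001, 0, 0, 0, 0, 0], [255, 0.001, 0, 0, 0, 0, 0], [255, 0.001, 0, 0, 0, 0, 0], [255, 0.001, 0, 0, 0, 0, 0], [255, 0.001, 0, 0, 0, 0, 0], [255, 0.001, 0, 0, 0, 0, 0], [255, 0, 0, 0, 0, 0, 0]]
  ]
}}

```text
clock: 13.95
position: [495.5, -129.8, 47.0]
ee_rot: [0.798, -0.602, 0.0, -0.0]
contact_force: [0.8, 0.7, -4.4]
gripper_width: 27.2
grasp_force: 60.2
```

>>> {"name": "servo_tool", "arguments": {
  "commands": [
    [[255, 0.001, 0, 0, 0, 0, 0], [255, 0.001, 0, 0, 0, 0, 0], [255, 0, 0, 0, 0, 0, 0]]
  ]
}}

```text
clock: 14.2
position: [496.1, -131.8, 47.0]
ee_rot: [0.798, -0.602, 0.0, 0.0]
contact_force: [-0.8, -0.4, -3.6]
gripper_width: 27.0
grasp_force: 60.2
```

>>> {"name": "servo_tool", "arguments": {
  "commands": [
    [[255, 0.001, 0, 0, 0, 0, 0], [255, 0.001, 0, 0, 0, 0, 0], [255, 0, 0, 0, 0, 0, 0]]
  ]
}}

```text
clock: 14.45
position: [496.2, -132.3, 46.9]
ee_rot: [0.798, -0.603, -0.001, -0.001]
contact_force: [-2.5, 7.4, -1.8]
gripper_width: 27.1
grasp_force: 60.6
```

Run:
```python
from bench import arm,cams
import cv2
from h import *
d=cams.get_image("wrist");s=arm.read_state();print(s["position"],s["contact_force"])
cv2.imwrite("pics/w7.png",cv2.resize(d["frame"][110:210,230:400],None,fx=4,fy=4))
```

```text
[ 496.166 -132.316   46.94 ] [-1.258  7.509 -2.158]
```

View pics/w7.png

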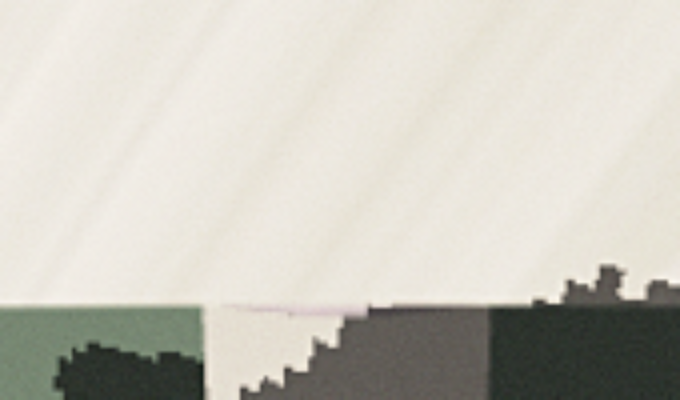

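The collar met the face with 7 N. I'll press slightly further to be sure, then draw out.

>>> {"name": "servo_tool", "arguments": {
  "commands": [
    [[255, 0.001, 0, 0, 0, 0, 0], [255, 0, 0, 0, 0, 0, 0], [255, 0, 0, 0, 0, 0, 0], [255, 0, 0, 0, 0, 0, 0], [255, 0, 0, 0, 0, 0, 0]]
  ]
}}

```text
clock: 14.92
position: [496.2, -132.4, 46.9]
ee_rot: [0.798, -0.602, -0.001, -0.001]
contact_force: [-2.4, 12.6, -0.5]
gripper_width: 26.8
grasp_force: 60.8
```

Run:
```python
from bench import arm
from h import *
s=arm.read_state();print(s["position"],yaw(s["ee_rot"]),s["contact_force"],s["wrist_torque"])
```

```text
[ 496.18  -132.359   46.93 ] -74.09125854396935 [-2.414 12.626 -0.468] [ 3.354  0.587 -0.122]
```

>>> {"name": "servo_tool", "arguments": {
  "commands": [
    [[255, -0.002, 0, 0, 0, 0, 0], [255, -0.005, 0, 0, 0, 0, 0], [255, -0.006, 0, 0, 0, 0, 0], [255, -0.006, 0, 0, 0, 0, 0], [255, -0.006, 0, 0, 0, 0, 0], [255, -0.006, 0, 0, 0, 0, 0], [255, -0.006, 0, 0, 0, 0, 0], [255, -0.006, 0, 0, 0, 0, 0], [255, -0.006, 0, 0, 0, 0, 0], [255, -0.006, 0, 0, 0, 0, 0]]
  ]
}}

```text
clock: 15.75
position: [481.6, -81.0, 47.1]
ee_rot: [0.798, -0.602, 0.0, -0.0]
contact_force: [-0.5, 0.3, -4.4]
gripper_width: 26.7
grasp_force: 60.3
```

>>> {"name": "servo_tool", "arguments": {
  "commands": [
    [[255, 0, 0, 0, 0, 0, 0], [255, 0, 0, 0, 0, 0, 0], [255, 0, 0, 0, 0, 0, 0], [255, 0, 0, 0, 0, 0, 0]]
  ]
}}

```text
clock: 16.08
position: [481.8, -81.8, 47.0]
ee_rot: [0.798, -0.602, 0.0, -0.0]
contact_force: [-0.6, -0.3, -3.7]
gripper_width: 26.8
grasp_force: 60.3
```

Run:
```python
from bench import arm,cams
from h import *
d=cams.get_image("wrist");s=arm.read_state();print(s["position"],yaw(s["ee_rot"]),s["contact_force"])
cv2.imwrite("pics/w8.png",d["frame"])
gax(d,s,115,155)
f=d["frame"].astype(int);R=Ro.from_quat(s["ee_rot"]).inv();E=[];F=[]
for c in list(range(225,275,2))+list(range(365,420,2)):
    g=f[75:120,c];dk=np.flatnonzero(g[:,1]-(g[:,0]+g[:,2])/2<6)
    if len(dk):E.append(R.apply(plane(*fray(d,(c,75+dk.max()+.5)),12)-s["position"]))
for c in range(200,440,3):
    b=np.flatnonzero(f[:70,c].min(1)>200)
    if len(b): F.append(R.apply(plane(*fray(d,(c,b.max()+.5)),102)-s["position"]))
for n,E in(("foot",E),("top",F)):
    E=np.array(E)
    if len(E)<8: print(n,len(E));continue
    k=np.polyfit(E[:,1],E[:,0],1)
    for _ in range(3): r=E[:,0]-np.polyval(k,E[:,1]);ok=abs(r)<.6;k=np.polyfit(E[ok,1],E[ok,0],1)
    print(n,k[1],"yaw",-np.degrees(k[0]),ok.sum(),len(E),np.ptp(E[:,1]))
mouth(d,s,s["position"][1]*0+ k[1])
```

```text
[481.782 -81.834  47.001] -74.07696984464194 [-0.249 -0.056 -3.751]
gauge y [-0.107 -0.097 -0.092] yaw 0.015914768789455466 rms 0.08502436280178727
foot 83.80914274224908 yaw 0.0330660225284931 51 53 113.45065207314559Traceback (most recent call last):
  File "<stdin>", line 17, in <module>
    raise TypeError("expected non-empty vector for x")
TypeError: expected non-empty vector for x
```

Foot and gauge are parallel to within 0.02°. The no-go contact at mouth_b lies exactly 160 mm beyond the home contact along the same axis, at about (540.1, -286.2). I'll go over the block.

>>> {"name": "servo_tool", "arguments": {
  "commands": [
    [[255, 0, 0, -0.015, 0, 0, 0], [255, 0, 0, -0.025, 0, 0, 0], [255, 0, 0, -0.025, 0, 0, 0], [255, 0, 0, -0.025, 0, 0, 0], [255, 0, 0, -0.015, 0, 0, 0], [255, 0.015, 0, 0, 0, 0, 0], [255, 0.025, 0, 0, 0, 0, 0], [255, 0.025, 0, 0, 0, 0, 0], [255, 0.025, 0, 0, 0, 0, 0], [255, 0.025, 0, 0, 0, 0, 0]]
  ]
}}

```text
clock: 16.97
position: [513.1, -193.4, 151.8]
ee_rot: [0.798, -0.602, -0.0, 0.0]
contact_force: [1.0, 0.2, -3.8]
gripper_width: 27.0
grasp_force: 60.4
```

>>> {"name": "servo_tool", "arguments": {
  "commands": [
    [[255, 0.025, 0, 0, 0, 0, 0], [255, 0.025, 0, 0, 0, 0, 0], [255, 0.025, 0, 0, 0, 0, 0], [255, 0.0225, 0, 0, 0, 0, 0], [255, 0.015, 0, 0, 0, 0, 0], [255, 0, 0, 0, 0, 0, 0], [255, 0, 0, 0, 0, 0, 0], [255, 0, 0, 0, 0, 0, 0], [255, 0, 0, 0, 0, 0, 0], [255, 0, 0, 0, 0, 0, 0]]
  ]
}}

```text
clock: 17.8
position: [544.0, -299.6, 152.1]
ee_rot: [0.799, -0.602, -0.0, -0.0]
contact_force: [-0.4, 0.1, -4.2]
gripper_width: 27.0
grasp_force: 60.3
```

```bash
cat >> h.py <<'E'
def rel(s,T,y):
    a=np.radians(y);e=np.array([np.cos(a),np.sin(a)]);n=np.array([np.sin(a),-np.cos(a)]);v=np.array(T)-s["position"][:2]
    print("pos",s["position"],"yaw",yaw(s["ee_rot"]),"ahead,right to target:",v@e,v@n,"F",s["contact_force"],"tq",s["wrist_torque"])
E
python3 - <<'E'
from bench import arm
from h import *
rel(arm.read_state(),(540.06,-286.2),-74.08)
E
```

```text
pos [ 544.021 -299.58   152.103] yaw -74.00406445508231 ahead,right to target: -13.95353626776383 0.13846039647674255 F [-0.404  0.149 -4.212] tq [-0.006 -0.038 -0.004]
```

>>> {"name": "servo_tool", "arguments": {
  "commands": [
    [[255, 0, 0.0001, 0.015, 0, 0, 0], [255, 0, 0, 0.025, 0, 0, 0], [255, 0, 0, 0.025, 0, 0, 0], [255, 0, 0, 0.025, 0, 0, 0], [255, 0, 0, 0.015, 0, 0, 0], [255, 0, 0, 0, 0, 0, 0], [255, 0, 0, 0, 0, 0, 0], [255, 0, 0, 0, 0, 0, 0], [255, 0, 0, 0, 0, 0, 0], [255, 0, 0, 0, 0, 0, 0]]
  ]
}}

```text
clock: 18.63
position: [545.2, -300.6, 48.8]
ee_rot: [0.798, -0.602, 0.002, -0.001]
contact_force: [0.6, 0.5, -4.0]
gripper_width: 26.9
grasp_force: 60.2
```

Run:
```python
from bench import arm,cams
from h import *
rel(arm.read_state(),(540.06,-286.2),-74.08)
f=cams.get_image("top")["frame"];cv2.imwrite("pics/t2.png",cv2.resize(f[170:270,380:500],None,fx=6,fy=6,interpolation=2))
```

```text
pos [ 545.169 -300.597   48.795] yaw -74.03131226528025 ahead,right to target: -15.246594274078543 0.963820735038974 F [ 0.578  0.46  -3.986] tq [0.03  0.082 0.037]
```

>>> {"name": "servo_tool", "arguments": {
  "commands": [
    [[255, 0.0, 0, 0, 0, 0, 0], [255, 0, 0, 0, 0, 0, 0], [255, 0, 0, 0, 0, 0, 0], [255, 0, 0, 0, 0, 0, 0], [255, 0, 0, 0, 0, 0, 0]]
  ]
}}

```text
clock: 19.1
position: [544.1, -300.4, 47.0]
ee_rot: [0.798, -0.602, -0.0, 0.0]
contact_force: [0.4, 0.1, -4.0]
gripper_width: 27.0
grasp_force: 60.2
```

Run:
```python
from bench import arm,cams
from h import *
rel(arm.read_state(),(540.06,-286.2),-74.08)
```

```text
pos [ 544.06  -300.435   46.978] yaw -74.0600887254043 ahead,right to target: -14.786743047081773 -0.05775676187406241 F [ 0.388  0.09  -4.048] tq [ 0.06  -0.007  0.044]
```

>>> {"name": "servo_tool", "arguments": {
  "commands": [
    [[255, -0.003, 0, 0, 0, 0, 0], [255, -0.003, 0, 0, 0, 0, 0], [255, -0.003, 0, 0, 0, 0, 0], [255, -0.002, 0, 0, 0, 0, 0], [255, -0.001, 0, 0, 0, 0, 0], [255, -0.001, 0, 0, 0, 0, 0], [255, 0, 0, 0, 0, 0, 0], [255, 0, 0, 0, 0, 0, 0], [255, 0, 0, 0, 0, 0, 0]]
  ]
}}

```text
clock: 19.85
position: [540.6, -288.0, 47.0]
ee_rot: [0.798, -0.602, 0.0, -0.0]
contact_force: [0.5, -0.4, -3.7]
gripper_width: 27.0
grasp_force: 60.2
```

>>> {"name": "servo_tool", "arguments": {
  "commands": [
    [[255, -0.001, 0, 0, 0, 0, 0], [255, -0.001, 0, 0, 0, 0, 0], [255, -0.001, 0, 0, 0, 0, 0], [255, 0, 0, 0, 0, 0, 0]]
  ]
}}

```text
clock: 20.18
position: [540.1, -286.1, 47.3]
ee_rot: [0.798, -0.602, 0.001, 0.0]
contact_force: [0.3, -4.9, -4.7]
gripper_width: 26.6
grasp_force: 60.2
```

It made contact exactly where predicted. I'll press gently and hold.

>>> {"name": "servo_tool", "arguments": {
  "commands": [
    [[255, -0.001, 0, 0, 0, 0, 0], [255, 0, 0, 0, 0, 0, 0], [255, 0, 0, 0, 0, 0, 0], [255, 0, 0, 0, 0, 0, 0], [255, 0, 0, 0, 0, 0, 0], [255, 0, 0, 0, 0, 0, 0], [255, 0, 0, 0, 0, 0, 0], [255, 0, 0, 0, 0, 0, 0], [255, 0, 0, 0, 0, 0, 0], [255, 0, 0, 0, 0, 0, 0]]
  ]
}}

```text
clock: 21.02
position: [540.1, -286.1, 47.4]
ee_rot: [0.798, -0.602, 0.002, 0.0]
contact_force: [1.0, -7.9, -6.1]
gripper_width: 27.1
grasp_force: 60.0
```

Run:
```python
from bench import arm,cams
from h import *
s=arm.read_state();rel(s,(540.06,-286.2),-74.08);print(Ro.from_quat(s["ee_rot"]).as_matrix())
```

```text
pos [ 540.15  -286.071   47.376] yaw -74.0362827056674 ahead,right to target: 0.09922556434191526 0.12141460194801738 F [ 0.995 -7.891 -6.139] tq [-2.244 -0.164  0.09 ]
[[ 0.275 -0.961  0.002]
 [-0.961 -0.275 -0.003]
 [ 0.003 -0.001 -1.   ]]
```

>>> {"name": "servo_tool", "arguments": {
  "commands": [
    [[255, -0.0005, 0, 0, 0, 0, 0], [255, 0, 0, 0, 0, 0, 0], [255, 0, 0, 0, 0, 0, 0], [255, 0, 0, 0, 0, 0, 0], [255, 0, 0, 0, 0, 0, 0], [255, 0, 0, 0, 0, 0, 0], [255, 0.004, 0, 0, 0, 0, 0], [255, 0.007, 0, 0, 0, 0, 0], [255, 0.007, 0, 0, 0, 0, 0]]
  ]
}}

```text
clock: 21.77
position: [544.3, -301.1, 47.0]
ee_rot: [0.798, -0.602, -0.0, -0.0]
contact_force: [1.3, -0.2, -4.6]
gripper_width: 26.9
grasp_force: 60.3
```

>>> {"name": "servo_tool", "arguments": {
  "commands": [
    [[255, 0, 0, -0.015, 0, 0, 0], [255, 0, 0, -0.025, 0, 0, 0], [255, 0, 0, -0.025, 0, 0, 0], [255, 0, 0, -0.025, 0, 0, 0], [255, 0, 0, -0.025, 0, 0, 0], [255, 0, 0, 0, 0, 0, 0], [255, 0, 0, 0, 0, 0, 0]]
  ]
}}

```text
clock: 22.35
position: [545.1, -301.1, 163.4]
ee_rot: [0.798, -0.602, 0.002, -0.001]
contact_force: [-0.7, 0.2, -5.3]
gripper_width: 27.0
grasp_force: 60.4
```

Run:
```python
from bench import arm,cams
from h import *
s=arm.read_state();p,q=s["position"],s["ee_rot"];print(p,yaw(q))
for P in((535,-120,162),(535,50,162),(543,199,130)):
    q=rows(p,q,P,-(98.3+yaw(s["ee_rot"]))/3,8);p=np.array(P)
```

```text
[ 545.091 -301.075  163.412] -74.07365400970795
8 rows [-0.022 -0.004  0.   ] az 1.009
8 rows [-0.021 -0.002 -0.   ] az 1.009
8 rows [-0.019  0.     0.004] az 1.009
```

>>> {"name": "servo_tool", "arguments": {
  "commands": [
    [[255, -0.022, -0.004, 0, 0, 0, 1.009], [255, -0.022, -0.004, 0, 0, 0, 1.009], [255, -0.022, -0.004, 0, 0, 0, 1.009], [255, -0.022, -0.004, 0, 0, 0, 1.009], [255, -0.022, -0.004, 0, 0, 0, 1.009], [255, -0.022, -0.004, 0, 0, 0, 1.009], [255, -0.022, -0.004, 0, 0, 0, 1.009], [255, -0.022, -0.004, 0, 0, 0, 1.009]]
  ]
}}

```text
clock: 23.02
position: [536.1, -121.1, 159.7]
ee_rot: [0.753, -0.657, -0.002, 0.001]
contact_force: [0.1, -0.2, -4.1]
gripper_width: 27.0
grasp_force: 60.3
```

>>> {"name": "servo_tool", "arguments": {
  "commands": [
    [[255, -0.021, -0.002, 0, 0, 0, 1.009], [255, -0.021, -0.002, 0, 0, 0, 1.009], [255, -0.021, -0.002, 0, 0, 0, 1.009], [255, -0.021, -0.002, 0, 0, 0, 1.009], [255, -0.021, -0.002, 0, 0, 0, 1.009], [255, -0.021, -0.002, 0, 0, 0, 1.009], [255, -0.021, -0.002, 0, 0, 0, 1.009], [255, -0.021, -0.002, 0, 0, 0, 1.009]]
  ]
}}

```text
clock: 23.68
position: [539.5, 47.1, 159.8]
ee_rot: [-0.705, 0.709, 0.001, -0.002]
contact_force: [0.3, 0.2, -4.8]
gripper_width: 26.6
grasp_force: 60.4
```

>>> {"name": "servo_tool", "arguments": {
  "commands": [
    [[255, -0.019, 0, 0.004, 0, 0, 1.009], [255, -0.019, 0, 0.004, 0, 0, 1.009], [255, -0.019, 0, 0.004, 0, 0, 1.009], [255, -0.019, 0, 0.004, 0, 0, 1.009], [255, -0.019, 0, 0.004, 0, 0, 1.009], [255, -0.019, 0, 0.004, 0, 0, 1.009], [255, -0.019, 0, 0.004, 0, 0, 1.009], [255, -0.019, 0, 0.004, 0, 0, 1.009]]
  ]
}}

```text
clock: 24.35
position: [549.5, 198.1, 127.4]
ee_rot: [-0.654, 0.757, 0.001, -0.002]
contact_force: [0.3, 0.5, -4.7]
gripper_width: 26.7
grasp_force: 60.4
```

>>> {"name": "servo_tool", "arguments": {
  "commands": [
    [[255, 0, 0, 0, 0, 0, 0], [255, 0, 0, 0, 0, 0, 0], [255, 0, 0, 0, 0, 0, 0], [255, 0, 0, 0, 0, 0, 0], [255, 0, 0, 0, 0, 0, 0], [255, 0, 0, 0, 0, 0, 0]]
  ]
}}

```text
clock: 24.85
position: [550.7, 197.2, 130.1]
ee_rot: [-0.654, 0.757, 0.0, -0.0]
contact_force: [-0.3, -0.0, -3.2]
gripper_width: 26.8
grasp_force: 60.3
```

Run:
```python
from bench import arm,cams
from h import *
d=cams.get_image("wrist");s=arm.read_state();cv2.imwrite("pics/w9.png",d["frame"])
rel(s,(543.4,199.5),-98.3)
gax(d,s,120,155)
```

```text
pos [550.779 197.278 130.153] yaw -98.31926404599392 ahead,right to target: -1.133491924672846 7.621973901207077 F [ 0.533  0.184 -4.168] tq [ 0.042 -0.046 -0.062]
gauge y [ 3.698 -4.634 -8.92 ] yaw -13.640416947603534 rms 0.9792379918728683
```

View pics/w9.png

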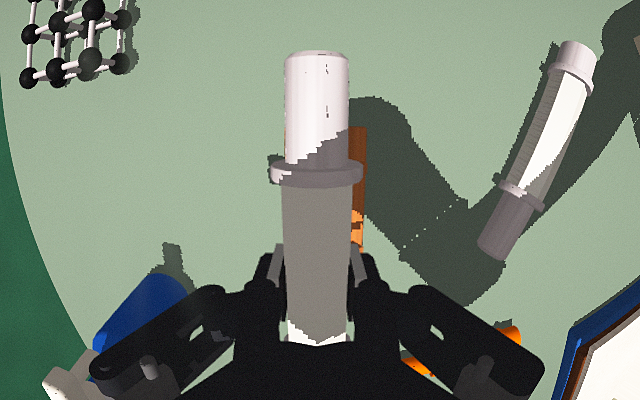

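The gauge is still straight in the grip. The stand base edge shows at (355,127), to the right, as expected.

Run:
```python
from bench import arm,cams
from h import *
d=cams.get_image("wrist");s=arm.read_state();R=Ro.from_quat(s["ee_rot"]).inv()
f=d["frame"].astype(int);m=(f[:,:,2]-f[:,:,0]>60)
rs=[np.flatnonzero(m[100:200,c]).min()+100 for c in range(353,363,2)];print(rs)
print([R.apply(plane(*fray(d,(c,r-.5)),12)-s["position"])[:2] for c,r in zip(range(353,363,2),rs)][::2])
e=[np.flatnonzero(m[r,350:380]).max()+350 for r in range(132,160,5)];print(e,[R.apply(plane(*fray(d,(c+.5,r)),12)-s["position"])[1] for c,r in zip(e,range(132,160,5))])
```

```text
[np.int64(127), np.int64(127), np.int64(127), np.int64(127), np.int64(127)]
[array([60.833, 30.806]), array([60.903, 34.209]), array([60.981, 37.624])]
[np.int64(366), np.int64(365), np.int64(365), np.int64(365), np.int64(365), np.int64(365)] [np.float64(42.45286653444419), np.float64(41.7005739037825), np.float64(41.81742796067906), np.float64(41.942090988962825), np.float64(42.0746783671204), np.float64(42.21531637620536)]
```

>>> {"name": "servo_tool", "arguments": {
  "commands": [
    [[255, 0, 0.004, 0, 0, 0, 0], [255, 0, 0.0036, 0.005, 0, 0, 0], [255, 0, 0, 0.015, 0, 0, 0], [255, 0, 0, 0.015, 0, 0, 0], [255, 0, 0, 0.012, 0, 0, 0], [255, 0, 0, 0.008, 0, 0, 0], [255, 0, 0, 0, 0, 0, 0], [255, 0, 0, 0, 0, 0, 0], [255, 0, 0, 0, 0, 0, 0], [255, 0, 0, 0, 0, 0, 0]]
  ]
}}

```text
clock: 25.78
position: [543.9, 199.4, 76.0]
ee_rot: [-0.654, 0.756, -0.0, 0.001]
contact_force: [0.3, -0.7, -3.9]
gripper_width: 27.0
grasp_force: 60.2
```

Run:
```python
from bench import arm,cams
from h import *
d=cams.get_image("wrist");s=arm.read_state();cv2.imwrite("pics/w10.png",d["frame"])
rel(s,(543.4,199.5),-98.3)
R=Ro.from_quat(s["ee_rot"]).inv()
f=d["frame"].astype(int);m=(f[:,:,2]-f[:,:,0]>60)
for c in (258,265,272,358,365,372):
    r=np.flatnonzero(m[60:250,c])
    if len(r): print(c,r.min()+60,R.apply(plane(*fray(d,(c,r.min()+59.5)),12)-s["position"])[:2])
for r in range(130,165,6):
    x=np.flatnonzero(m[r,200:430])+200
    if len(x):print(r,x.min(),x.max(),[R.apply(plane(*fray(d,(c,r)),12)-s["position"])[1] for c in(x.min()-.5,x.max()+.5)])
```

```text
pos [543.779 199.309  75.935] yaw -98.26920585697431 ahead,right to target: -0.13447060132607258 0.4023444596522092 F [ 0.107  0.017 -3.958] tq [0.033 0.007 0.015]
265 178 [ 28.669 -35.766]
272 130 [ 61.787 -29.934]
358 130 [61.808 27.65 ]
365 130 [61.919 32.402]
130 269 367 [np.float64(-32.32126584589581), np.float64(34.11516193552597)]
136 266 368 [np.float64(-34.46784967280148), np.float64(34.908184368316874)]
142 266 368 [np.float64(-34.576433594726446), np.float64(35.02728555243171)]
148 266 367 [np.float64(-34.694234847336276), np.float64(34.46578575987134)]
154 267 367 [np.float64(-34.128892340823754), np.float64(34.60138115400785)]
160 267 367 [np.float64(-34.26277983818381), np.float64(34.74663344186405)]
```

Laterally centred to 0.3 mm, and the stand centre is about 1.8 mm ahead, which is also where the gauge's middle is. I'll lower it.

>>> {"name": "servo_tool", "arguments": {
  "commands": [
    [[255, 0, 0.0003, 0.008, 0, 0, 0], [255, 0, 0, 0.01, 0, 0, 0], [255, 0, 0, 0.008, 0, 0, 0], [255, 0, 0, 0.006, 0, 0, 0], [255, 0, 0, 0.004, 0, 0, 0], [255, 0, 0, 0.002, 0, 0, 0], [255, 0, 0, 0, 0, 0, 0], [255, 0, 0, 0, 0, 0, 0], [255, 0, 0, 0, 0, 0, 0], [255, 0, 0, 0, 0, 0, 0]]
  ]
}}

```text
clock: 26.67
position: [543.3, 199.1, 37.1]
ee_rot: [-0.654, 0.756, -0.0, 0.0]
contact_force: [0.4, 0.6, -4.1]
gripper_width: 26.8
grasp_force: 60.4
```

Run:
```python
from bench import arm,cams
from h import *
rel(arm.read_state(),(543.4,199.5),-98.3)
```

```text
pos [543.264 199.148  37.136] yaw -98.26651484239625 ahead,right to target: -0.36762837667384946 -0.08429607623005603 F [ 0.371  0.558 -4.135] tq [-0.093 -0.295  0.059]
```

>>> {"name": "servo_tool", "arguments": {
  "commands": [
    [[255, 0, 0, 0.0005, 0, 0, 0], [255, 0, 0, 0, 0, 0, 0], [200, 0, 0, 0, 0, 0, 0], [120, 0, 0, 0, 0, 0, 0], [60, 0, 0, 0, 0, 0, 0], [0, 0, 0, 0, 0, 0, 0], [0, 0, 0, 0, 0, 0, 0], [0, 0, 0, 0, 0, 0, 0], [0, 0, 0, 0, 0, 0, 0], [0, 0, 0, 0, 0, 0, 0]]
  ]
}}

```text
clock: 27.5
position: [543.0, 199.0, 36.5]
ee_rot: [-0.654, 0.756, 0.0, -0.0]
contact_force: [0.6, 1.3, -0.0]
gripper_width: 85.4
grasp_force: 0.0
```

>>> {"name": "servo_tool", "arguments": {
  "commands": [
    [[0, 0, 0, -0.01, 0, 0, 0], [0, 0, 0, -0.02, 0, 0, 0], [0, 0, 0, -0.03, 0, 0, 0], [0, 0, 0, -0.03, 0, 0, 0], [0, 0, 0, -0.03, 0, 0, 0], [0, -0.03, 0, -0.03, 0, 0, 0], [0, 0, 0, 0, 0, 0, 0], [0, 0, 0, 0, 0, 0, 0], [0, 0, 0, 0, 0, 0, 0], [0, 0, 0, 0, 0, 0, 0]]
  ]
}}

```text
clock: 28.33
position: [546.3, 227.3, 184.8]
ee_rot: [-0.654, 0.756, 0.0, -0.001]
contact_force: [0.0, -0.6, -0.1]
gripper_width: 85.3
grasp_force: 0.0
```

Run:
```python
from bench import arm,cams
from h import *
d=cams.get_image("wrist");s=arm.read_state();print(s["position"],s["contact_force"],s["clock"])
a=np.hstack([d["frame"][30:330,170:470]]);b=cams.get_image("top")["frame"][170:240,220:330]
cv2.imwrite("pics/end.png",np.hstack([a,cv2.resize(b,(471,300),interpolation=2)]))
```

```text
[546.364 227.262 184.654] [ 0.215 -0.318  0.011] 28.3833
```

View pics/end.png

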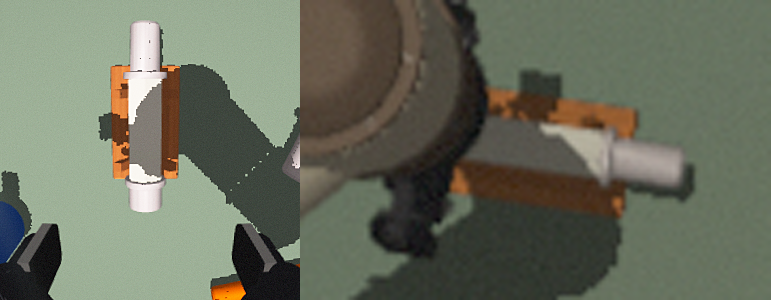

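The gauge lies straight in the saddles (crop x≈145, rows 22-210), collars outside them, and the gripper is clear.

```bash
python3 -c "
from bench import ticket
print(ticket.job_done())"
```

```text
the job is handed in; nothing more can be done
None
```

The bore check is done and handed in at about 28 s: the go end went fully home and was drawn out, the no-go end stayed out of the bore under about 8 N for over 0.8 s, and the gauge is back in its stand, released.

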